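# Stand the check card in its floor socket and hold a spring clip gaping round its edge

## Task

Plug the check card's block foot fully home into the rectangular socket block and let go of it. Then pick up the spring clip by its two levers, squeeze it open against its spring and hold it gaping around one of the card's two upright side edges, one jaw on each side and not touching the card, so that I can slip the check sheet in. Finish still holding the clip squeezed open there, with the card left fully plugged in, and leave everything else in its place.

Things in the scene. Friction and masses are not known exactly. Their poses are not given: they have to be found in the camera images.
- card: White check card upright on a grey block plug; loose, 220 g; starts standing on the plug. Origin: centre of the plug's underside; z up, x along the width; alike after a half turn. Plug 44 (x) x 28 (y), z 0 to 24 mm; collar 62 x 42, z 24 to 36, which comes to rest on the socket's top; card 90 (x) x 4 (y), z 36 to 116: its upright side edges lie at x = -45 and +45.
- card_rail (a point): Middle of the wooden grip rail on the card's top edge, 125 mm above the card's origin: 40 (along the card) x 12 (across) x 18 mm high, to be pinched across its thickness (card's y) from above. Below it the card is only 4 mm thick.
- socket: Grey socket block 84 (x) x 66 (y) x 30 mm high, fixed. Origin: centre of its underside, z up. In its middle a rectangular hole 46 (x) x 30 (y), 26 deep, chamfered 2 mm; the plug goes in either way round with the card's x along the socket's x. Plugged home, the collar lies on the block's top and the card's origin is 6 mm above the socket's.
- clip: Steel spring clip of clothes-peg form, 70 g, lying on its side, hinge pin upright, 30 mm high. Origin: hinge axis, underside; z up. Shut, x is its middle line towards the jaws, which reach 42 mm ahead of the pin, each 4 mm thick; two levers spread in a V behind it, ends 43 mm back and 48 mm apart outside. The frame belongs to the +y half and turns with it by half the spread.
- clip_spread (a joint): Angle between the clip's halves: 0 shut, 0.6 rad squeezed to the stop; sprung shut. Squeezing the levers together across y opens the jaws. 30 mm behind the pin it takes about 3 N a side to start, 9 N at the stop; 20 N is ample. At the stop the levers are parallel, 20 mm over their outsides, reaching 48 mm behind the pin.
- clip_pivot (a point): Point on the clip's hinge axis at half its height (15 mm above its underside). The pin's barrel is 12 mm thick. With the clip squeezed to the stop the clear gap between the jaws is about 14 mm at 20 mm ahead of the pin.
- tip_a (a point): Inner face of the tip of the clip's +y jaw, at half height, 42 mm ahead of the pin. Squeezed to the stop, the two tips stand about 27 mm apart and 40 mm ahead of the pin.
- tip_b (a point): Inner face of the tip of the clip's -y jaw, at half height, 42 mm ahead of the pin.
- pot: Bystander: small white ceramic pot, 72 mm wide, 55 high; origin under its centre.
- hexcase: Bystander: flat black hex key case 75 x 130 x 22; origin under its centre.
- funnel: Bystander: red plastic funnel standing mouth down, 110 mm wide, 95 high; origin under its centre.
- cleaner: Bystander: white bottle, 68 mm wide, 190 high; origin under its centre.
- sponge: Bystander: sponge block 70 x 100 x 30; origin under its centre.
Mind the look-alikes: they are no part of the job. Of the things like the card, leave any that is blue, purple or turquoise; of the rest the larger one is meant.

How it is judged:
By the outcome, as a careful person would: the job done as asked, in the order asked, and still so for the second after the job is handed in, while the arm keeps its last pose, push and grip.
It also fails if it takes over 61 s, if anything falls off the work surface, if the arm or the gripper's body presses on something with over 40 N, if the wrist force passes 120 N, or if a joint passes its speed limit or range.

## Robot

A 6-joint arm with a two-finger parallel gripper is mounted at the origin on the work surface. World frame = base frame: x ahead of the robot, y to its left, z up, the work surface at z = 0. Lengths are in m, angles in rad, forces in N, time in s.
With the tool pointing down it reaches from about 0.3 to 0.775 m from the base axis. Payload 14.6 kg.
Tool frame: the origin (TCP) lies midway between the tips of the shut fingers; the grasp point (between the pads) lies 19 mm behind it (ctrl.tcp_to_grasp is the z of the grasp point in the tool frame, in m); z points along the fingers, y is the line along which they close (so a half turn about z gives the same grasp; the last joint's range is limited). The gripper opens to 94 mm and grips with 3 to 60 N. Pads are 16 mm wide; open, the fingers measure 119 mm over their backs; the gripper's body (75 mm by 177 mm) begins 78 mm behind the grasp point.
Start: joints at [1.086, 0.3, 1.521, -0, 1.321, -0.067], TCP at [0.223, 0.503, 0.205] pointing down, gripper open.
Joint ranges: [-3.03, 3.03], [-0.79, 2.21], [0.23, 2.52], [-1.04, 4.18], [0, 3.07], [-2.55, 2.55]. Speed limits (rad/s): [2.22, 2.22, 2.57, 3.14, 3.14, 3.14].

## Interface

Orientations are given as [roll, pitch, yaw] about the fixed x, y, z axes, in that order (R = Rz(yaw) Ry(pitch) Rx(roll)).
In Python, from station import monitor, camera, ctrl gives the robot as it stands.
- The arm moves only by the tool apply_moves, never from a script. Its argument "plan" is one flat list of numbers, 4 for each row, row after row: the shift along the tool's x, y, z in mm, then the turn about the tool's z in rad. In form: [dx, dy, dz, spin, dx, dy, dz, spin, ...]. A call has 1 to 20 rows; each row shifts and turns the commanded pose from where the row before left it, along the tool's axes as they then stand; what a row does not reach is not made up. A row lasts 1/10 s, in which the tool goes at most 50 mm and 8.59 degrees, less where a joint would pass 70% of its speed; a pose out of reach is approached as far as the arm can. A call is refused whole if a number of a shift passes 50 or a number of a turn 0.15, either way. A call with a gripper value outside its range is refused whole. "hand" is the gripper command: -1 is shut, 1 is fully open, values between are in proportion, set as the call begins (left out, the last holds). The fingers move at their own pace and stop on an object; "squeeze" is the grip in N (left out, the last holds). Time passes only in rows, so rows that do not move let the fingers close. It gives the time, the measured TCP pose, the force, the opening and the grip force at its end, in the units of the state.
- monitor.get_obs(): the state, without advancing time (a new reading comes with each control period).
- camera(name): name is "side" or "top"; returns a dict with "image" (400x640x3 uint8, red, green, blue), "range_z" (400x640 float32, m along the optical axis (not along the pixel's ray), 0 where there is no reading), "mtx" (3x3 intrinsics, pixels), "distortion" ([k1, k2, p1, p2, k3] as OpenCV has them; the pictures are not rectified), "rvec" (rotation vector, rad) and "tvec" (3), from world to camera coordinates, as OpenCV has them. Camera axes: x right, y down, z forward; pixel columns grow to the right and rows downward; lengths in m; the calibration is good to about 2 mm. A picture is of the moment at which its call begins.
- ctrl.hand_in(): hands the job in; it is judged then, once.
The state is a dict: "time_s": time; "qpos": joint angles; "joint_vel": joint speeds; "tau": joint torques, N m; "ee_pos": TCP position; "eef_rot": TCP orientation; "force": force on the tool from outside, world axes, zero at the start; "moment": the same for the moment, N m; "grip_width": finger opening in m; "grip_force": force on a finger pad.
Only numpy, scipy, OpenCV 4.12 (cv2) and the standard library are available. Lean on these libraries where they do the work, as an engineer would, in place of code of your own. Each camera call takes 0.05 s, during which the arm holds its last target. There are 200 camera calls.

## Working session

There is one attempt and no reset: what is moved stays moved. The work goes in short steps, Python scripts to look and compute and a tool call to move; the robot and the scene stay as the last step left them, time stands still between calls to the robot, and variables do not carry over. Pictures are saved under pics/ and viewed, at most 10 in all, crops included, and the job is handed in when it is done.

Besides the shell and the picture viewer there is one more tool, called in YAML: its name, and indented under it one key for each argument. apply_moves: Moves the arm, as the interface text tells. Its arguments: {"type":"object","properties":{"plan":{"type":"array","items":{"type":"number"}},"hand":{"type":"number"},"squeeze":{"type":"number"}},"required":["plan"]}

```bash
mkdir -p pics; ls; cat > h.py <<'E'
import numpy as np, cv2, pickle, sys
from station import monitor, camera, ctrl
def snap(n,f=None):
    c=camera(n)
    pickle.dump(c,open(f'/tmp/{n}.pkl','wb'))
    if f: cv2.imwrite(f'pics/{f}.png',c['image'][:,:,::-1])
    return c
def load(n): return pickle.load(open(f'/tmp/{n}.pkl','rb'))
def ray(c,uv):
    uv=np.array(uv,float).reshape(-1,1,2)
    n=cv2.undistortPoints(uv,c['mtx'],c['distortion']).reshape(-1,2)
    R=cv2.Rodrigues(c['rvec'])[0]; o=-R.T@np.array(c['tvec']).ravel()
    d=np.c_[n,np.ones(len(n))]@R
    return o,d
def plane(c,uv,z):
    o,d=ray(c,uv); return o+d*((z-o[2])/d[:,2])[:,None]
def cloud(c):
    h,w=c['range_z'].shape; v,u=np.mgrid[:h,:w]
    o,d=ray(c,np.stack([u,v],-1).reshape(-1,2))
    P=o+d*c['range_z'].reshape(-1,1); P[c['range_z'].ravel()==0]=np.nan
    return P.reshape(h,w,3)
def proj(c,P): return cv2.projectPoints(np.array(P,float).reshape(-1,1,3),c['rvec'],c['tvec'],c['mtx'],np.array(c['distortion']))[0].reshape(-1,2)
E
python3 - <<'E'
from h import *
for n in('side','top'):
    c=snap(n,n+'0'); o,d=ray(c,[[320,200]]); print(n,o,d)
print(monitor.get_obs(), ctrl.tcp_to_grasp)
E
```

```text
pics
side [0.34359744 0.94022547 0.89758108] [[ 0.16775224 -0.74939562 -0.64055068]]
top [ 0.34015917 -0.01244038  1.4874805 ] [[ 0.14781314  0.00974553 -0.98907986]]
{'time_s': 0.1, 'qpos': array([ 1.08638915e+00,  3.00389998e-01,  1.52153616e+00,  7.73154892e-06,
        1.32070141e+00, -6.65945592e-02]), 'joint_vel': array([-2.78414608e-04, -7.06725640e-04, -1.87211155e-03,  6.93118081e-05,
       -2.75557111e-04, -2.03923069e-03]), 'tau': array([ 1.97984897e-03, -5.32648802e+01, -3.53281760e+01,  7.09758047e-02,
        2.35779444e-02, -5.18632373e-05]), 'ee_pos': array([0.22305379, 0.50247342, 0.20494982]), 'eef_rot': array([-3.14056053e+00, -7.63415639e-05,  2.72377808e+00]), 'force': array([ 0.22797258, -0.04120205,  0.35900292]), 'moment': array([ 0.05898601, -0.01488138, -0.02956468]), 'grip_force': 0.0, 'grip_width': 0.09439887263666592} -0.0188
```

View pics/side0.png

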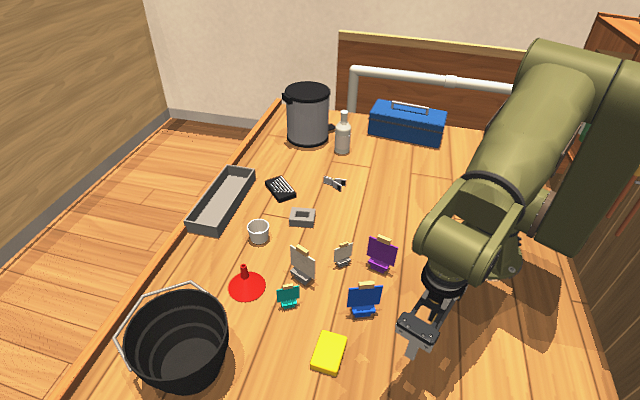

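View pics/top0.png

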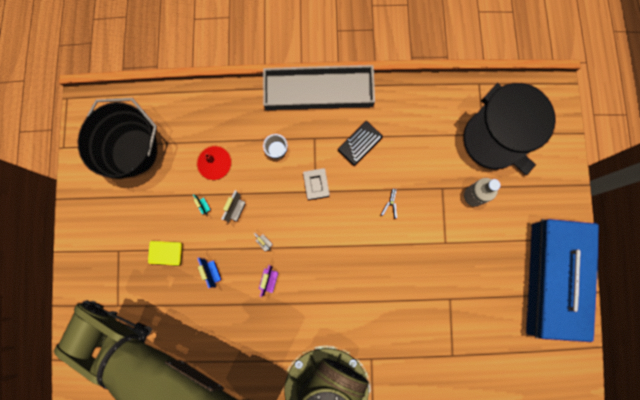

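The side view shows the white card at (302,265), the small white decoy at (343,255), the socket at (302,217) and the clip at (335,184). In the top view the card is at (233,207), the socket at (317,184) and the clip at (391,204), with its lever V towards the robot.

```bash
python3 - <<'E'
from h import *
t=load('top'); s=load('side'); Pt=cloud(t); Ps=cloud(s)
def rep(name,P,box,zlo,zhi):
    u0,u1,v0,v1=box; Q=P[v0:v1,u0:u1].reshape(-1,3); Q=Q[(Q[:,2]>zlo)&(Q[:,2]<zhi)]
    if len(Q)<5: print(name,len(Q)); return
    r=cv2.minAreaRect((Q[:,:2]*1000).astype(np.float32))
    m=Q.mean(0); w,V=np.linalg.eigh(np.cov(Q[:,:2].T)); a=V[:,1]
    print(name,len(Q),'mean',m.round(4),'axis',np.arctan2(a[1],a[0]).round(3),'rect',np.round(r[0],1),np.round(r[1],1),round(r[2],1))
for nm,P,bx in(('top',Pt,(215,252,185,230)),('side',Ps,(285,320,235,295))):
    rep(nm+' rail',P,bx,.119,.15); rep(nm+' card',P,bx,.045,.112)
for nm,P,bx in(('top',Pt,(300,335,165,205)),('side',Ps,(285,320,205,232))): rep(nm+' sock',P,bx,.022,.04)
for nm,P,bx in(('top',Pt,(376,404,184,224)),('side',Ps,(320,350,172,196))): rep(nm+' clip',P,bx,.015,.045)
def crop(c,b,f,k=8):
    u0,u1,v0,v1=b; return cv2.resize(c['image'][v0:v1,u0:u1,::-1],None,fx=k,fy=k,interpolation=cv2.INTER_CUBIC)
A=crop(t,(370,410,182,222),0,7.5);B=crop(t,(296,336,164,204),0,7.5)
C=crop(s,(318,358,167,207),0,7.5);D=crop(t,(213,253,187,227),0,7.5)
cv2.imwrite('pics/crops.png',np.vstack([np.hstack([A,B]),np.hstack([C,D])]))
E
```

```text
top rail 81 mean [0.5374 0.2579 0.1311] axis 2.678 rect [534.8 259.9] [13.3 81.8] 65.0
top card 162 mean [0.5373 0.257  0.0777] axis 2.695 rect [538.6 258.1] [ 7.3 90.2] 64.7
side rail 102 mean [0.542  0.2645 0.131 ] axis 2.712 rect [545.6 260.7] [14.2 76.7] 62.1
side card 532 mean [0.5423 0.2905 0.0777] axis 1.646 rect [535.7 298.7] [ 75.7 128.2] 10.4
top sock 460 mean [0.6088 0.0137 0.0298] axis -2.999 rect [609.   13.8] [84.6 65.6] 8.2
side sock 321 mean [0.6116 0.0193 0.0314] axis -2.939 rect [612.5  15.1] [84.3 73.9] 8.0
top clip 126 mean [ 0.5422 -0.2106  0.029 ] axis 2.922 rect [ 546.  -209.9] [44.9 85.7] 76.2
side clip 140 mean [ 0.5427 -0.2064  0.0261] axis 2.945 rect [ 548.  -209.1] [50.4 84.8] 76.8
```

View pics/crops.png

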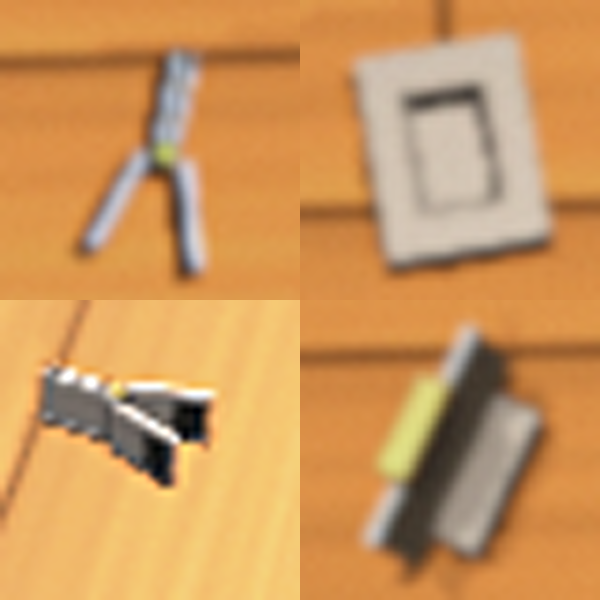

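The crops show the clip's yellow hinge pin at about (392,202), jaws up-image and levers towards the robot. The socket hole and the card's yellow rail are both clear.

```bash
cat >> h.py <<'E'
def yel(c,box):
    u0,u1,v0,v1=box; hsv=cv2.cvtColor(c['image'],cv2.COLOR_RGB2HSV)
    m=np.zeros(hsv.shape[:2],bool); m[v0:v1,u0:u1]=True
    return m,hsv
def go(x,y,z,yaw):
    o=monitor.get_obs(); p=o['ee_pos']; y0=o['eef_rot'][2]
    s=-((yaw-y0+np.pi)%(2*np.pi)-np.pi); d=np.array([x,y,z])-p
    print('t',o['time_s'],'spin',round(s,3),'then dx %.1f dy %.1f dz %.1f'%(1e3*(np.cos(yaw)*d[0]+np.sin(yaw)*d[1]),1e3*(np.sin(yaw)*d[0]-np.cos(yaw)*d[1]),-1e3*d[2]), 'q6',o['qpos'][5].round(2))
E
python3 - <<'E'
from h import *
t=load('top'); s=load('side')
for c,b,z in((t,(215,252,185,230),.134),(s,(285,320,235,260),.134)):
    m,h=yel(c,b); k=m&(h[...,0]>18)&(h[...,0]<36)&(h[...,1]>70)&(h[...,2]>150)
    v,u=np.nonzero(k); P=plane(c,np.c_[u,v],z); print(len(u),P.mean(0).round(4), cv2.minAreaRect((P[:,:2]*1e3).astype(np.float32)))
m,h=yel(t,(376,404,184,224)); print(h[202,391:394]); 
for d in[(392.1,202.4),(394.3,189.3)]: print(plane(t,[d],.032).round(4))
go(.5385,.2555,.26,2.70)
E
```

```text
67 [0.5393 0.2592 0.134 ] ((539.6961059570312, 259.5519714355469), (12.736352920532227, 41.10694122314453), 63.13269805908203)
163 [0.5554 0.254  0.134 ] ((544.1765747070312, 254.8014373779297), (77.31135559082031, 108.82083892822266), 1.6243665218353271)
[[ 32 117 179]
 [ 31 115 193]
 [ 22  94 192]]
[[ 0.5449 -0.2128  0.032 ]]
[[ 0.5843 -0.2211  0.032 ]]
t 0.1 spin 0.024 then dx -390.7 dy -88.5 dz -55.1 q6 -0.07
```

```bash
python3 -c "
from h import *
go(.539,.259,.26,2.69)"
```

```text
t 0.1 spin 0.034 then dx -390.5 dy -81.2 dz -55.1 q6 -0.07
```

apply_moves:
  plan: [0,0,-10,0.034,-10,-2,-10,0,-20,-4,-10,0,-30,-6,-10,0,-30,-6,-10,0,-30,-6,-5,0,-30,-6,0,0,-30,-6,0,0,-30,-6,0,0,-30,-6,0,0,-30,-6,0,0,-30,-6,0,0,-30,-6,0,0,-30,-6,0,0,-20,-6,0,0,-10,-3,0,0,0,0,0,0,0,0,0,0]
  hand: 1

```text
time_s: 1.9
ee_pos: [0.5382, 0.2598, 0.2606]
eef_rot: [3.142, -0.0, 2.69]
force: [0.7, 0.5, -0.0]
grip_width: 0.0943
grip_force: 0.0
```

```bash
python3 - <<'E'
from h import *
c=snap('side','side1')
P=cloud(c)
go(.539,.259,.108,2.69); print(monitor.get_obs()['ee_pos'])
v0,u0=200,260
cv2.imwrite('pics/s1.png',cv2.resize(c['image'][190:300,250:370,::-1],None,fx=5,fy=5,interpolation=cv2.INTER_CUBIC))
m,h=yel(c,(285,320,235,262)); k=m&(h[...,0]>18)&(h[...,0]<36)&(h[...,1]>110)&(h[...,2]>150)
v,u=np.nonzero(k);Q=P[v,u];Q=Q[(Q[:,2]>.112)&(Q[:,2]<.15)]; print(len(Q),Q.mean(0),Q.min(0),Q.max(0))
E
```

```text
t 1.95 spin 0.001 then dx -1.3 dy -0.6 dz 152.6 q6 -0.73
[0.53807326 0.26009611 0.2606162 ]<stdin>:8: RuntimeWarning: Mean of empty slice.
  ret = um.true_divide(
Traceback (most recent call last):
ValueError: zero-size array to reduction operation minimum which has no identity
```

View pics/s1.png

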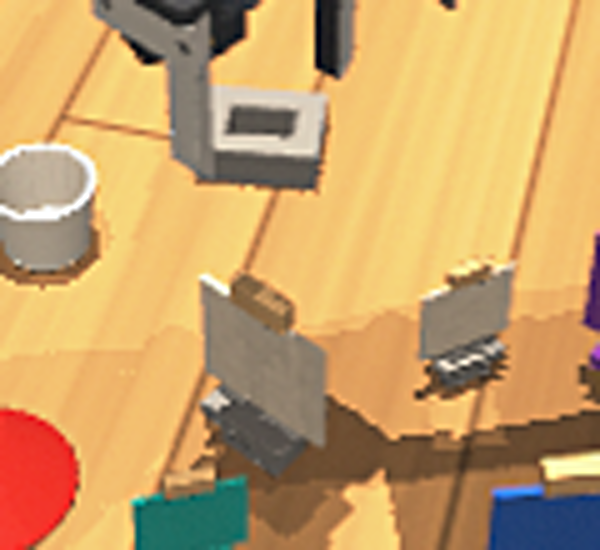

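The picture shows the fingers straddling the card's rail (crop 262,300), with a finger on each side. I'll narrow the opening and descend.

apply_moves:
  plan: [-1,-0.5,5,0,0,0,10,0,0,0,15,0,0,0,15,0,0,0,15,0,0,0,15,0,0,0,15,0,0,0,15,0,0,0,12,0,0,0,12,0,0,0,10,0,0,0,8,0,0,0,5,0,0,0,0,0,0,0,0,0]
  hand: 0

```text
time_s: 3.45
ee_pos: [0.5395, 0.2587, 0.1088]
eef_rot: [3.141, 0.0, 2.69]
force: [0.6, -0.0, -0.1]
grip_width: 0.0472
grip_force: 0.0
```

apply_moves:
  plan: [0,0,0,0,0,0,0,0,0,0,0,0,0,0,0,0,0,0,0,0,0,0,0,0,0,0,0,0,0,0,0,0]
  hand: -1
  squeeze: 30

```text
time_s: 4.25
ee_pos: [0.5393, 0.2587, 0.1084]
eef_rot: [3.142, -0.0, 2.69]
force: [0.5, -0.1, -1.2]
grip_width: 0.011
grip_force: 30.0
```

apply_moves:
  plan: [0,0,-3,0,0,0,-6,0,0,0,-10,0,0,0,-15,0,0,0,-15,0,0,0,-15,0,0,0,-15,0,0,0,-10,0,0,0,-6,0,0,0,0,-0.05,0,0,0,-0.1,0,0,0,-0.1,0,0,0,-0.1,0,0,0,-0.1,0,0,0,-0.1,0,0,0,-0.045,0,0,0,0]

```text
time_s: 5.95
ee_pos: [0.5392, 0.2586, 0.2033]
eef_rot: [-3.141, -0.0, -2.998]
force: [0.0, 0.8, -2.5]
grip_width: 0.0116
grip_force: 30.0
```

```bash
python3 -c "
from h import *
go(.610,.0138,.204,3.285)"
```

```text
t 5.95 spin 0.0 then dx -35.1 dy -252.4 dz -0.7 q6 -1.33
```

apply_moves:
  plan: [0,-5,0,0,-1,-10,0,0,-2,-15,0,0,-3,-20,0,0,-3,-20,0,0,-3,-20,0,0,-3,-20,0,0,-3,-20,0,0,-3,-20,0,0,-3,-20,0,0,-3,-20,0,0,-3,-20,0,0,-2,-17,0,0,-2,-12,0,0,-1,-8,0,0,0,-5,0,0,0,0,0,0,0,0,0,0]

```text
time_s: 7.75
ee_pos: [0.6099, 0.0147, 0.2034]
eef_rot: [3.141, -0.0, -2.998]
force: [0.3, 0.2, -2.0]
grip_width: 0.0117
grip_force: 30.0
```

```bash
python3 - <<'E'
from h import *
go(.610,.0138,.204,3.285); print(monitor.get_obs()['ee_pos'])
for n in('side','top'):
    c=snap(n); P=cloud(c); X=P[...,0];Y=P[...,1];Z=P[...,2]
    ok=(abs(X-.61)<.09)&(abs(Y-.014)<.09)
    for nm,lo,hi in(('sock',.02,.04),('plug',.093,.118),('coll',.118,.135),('card',.14,.205)):
        Q=P[ok&(Z>lo)&(Z<hi)]
        if len(Q)>5: print(n,nm,len(Q),Q.mean(0).round(4),Q.min(0).round(4),Q.max(0).round(4),[np.round(a,1) for a in cv2.minAreaRect((Q[:,:2]*1e3).astype(np.float32))])
    a,b=(250,350) if n=='side' else (270,370)
    p=proj(c,[.61,.014,.1])[0].astype(int);u,v=p
    cv2.imwrite(f'pics/{n}2.png',cv2.resize(c['image'][max(v-45,0):v+45,u-60:u+60,::-1],None,fx=6,fy=6,interpolation=cv2.INTER_CUBIC)); print(n,u,v)
E
```

```text
t 7.75 spin 0.0 then dx -0.0 dy -0.9 dz -0.6 q6 -1.75
[0.6098596  0.01467369 0.20344699]
side sock 344 [0.612  0.0188 0.0307] [ 0.5666 -0.076   0.0201] [0.6989 0.0551 0.038 ] [array([625.6, -17.4]), array([ 94.9, 161.3]), np.float64(21.9)]
side plug 55 [0.6086 0.0295 0.1079] [0.5879 0.0239 0.0992] [0.6315 0.0355 0.1177] [array([609.7,  29.9]), array([43.2,  8.2]), np.float64(11.2)]
side coll 113 [0.6096 0.0299 0.131 ] [0.5788 0.0078 0.1196] [0.6537 0.0417 0.1349] [array([614.8,  27.8]), array([75.3, 27.8]), np.float64(9.6)]
side card 447 [0.6111 0.017  0.1728] [0.5661 0.0041 0.14  ] [0.6559 0.0265 0.2045] [array([611.3,  16.4]), array([90.2, 10.4]), np.float64(9.1)]
side 302 198
top 315 178
```

View pics/side2.png

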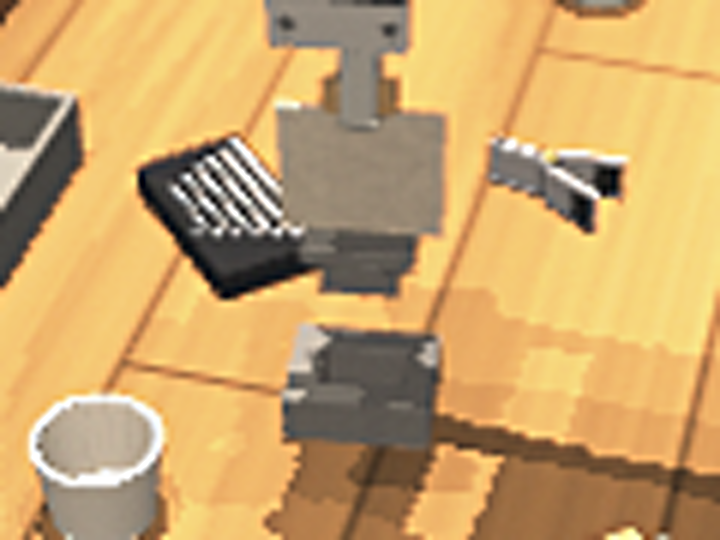

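The card hangs upright above the socket, aligned with it; the side view shows the plug at crop (365,275) over the hole at (365,350). One quick comparison of both along the socket axis in this same view.

```bash
python3 - <<'E'
from h import *
c=load('side');P=cloud(c).reshape(-1,3)
a=.143;u=P[:,0]*np.cos(a)+P[:,1]*np.sin(a);v=-P[:,0]*np.sin(a)+P[:,1]*np.cos(a);z=P[:,2]
def ex(nm,m):
    print(nm,m.sum(),'u',(np.percentile(u[m],[0,2,98,100])*1e3).round(1),'v',(np.percentile(v[m],[0,2,50,98,100])*1e3).round(1))
near=(abs(u-.606)<.06)
ex('sockfront',near&(abs(v+.040)<.008)&(z>.006)&(z<.026))
ex('socktop',near&(abs(v+.073)<.045)&(z>.0275)&(z<.034))
ex('card',near&(abs(v+.072)<.01)&(z>.145)&(z<.205))
ex('plug',near&(abs(v+.058)<.008)&(z>.098)&(z<.116))
ex('collarfront',near&(abs(v+.051)<.007)&(z>.12)&(z<.129))
E
```

```text
sockfront 111 u [566.9 567.1 649.2 655.5] v [-44.  -43.7 -39.7 -36.4 -32.4]
socktop 213 u [566.3 568.  649.4 650.6] v [-108.8 -105.9  -69.6  -38.3  -37.1]
card 414 u [562.2 564.8 650.7 652.5] v [-76.8 -74.2 -70.4 -67.  -65.6]
plug 51 u [586.  586.  626.4 629.4] v [-61.4 -60.9 -58.2 -54.6 -53.7]
collarfront 29 u [576.5 579.7 638.  638. ] v [-57.7 -55.7 -51.2 -49.  -48.7]
```

apply_moves:
  plan: [-0.8,-0.5,5,0,0,0,10,0,0,0,12,0,0,0,12,0,0,0,10,0,0,0,6,0,0,0,3,0,0,0,3,0,0,0,3,0,0,0,3,0,0,0,3,0,0,0,3,0,0,0,0,0]

```text
time_s: 9.15
ee_pos: [0.6106, 0.0138, 0.13]
eef_rot: [3.141, -0.001, -2.998]
force: [0.4, -0.1, -2.2]
grip_width: 0.0117
grip_force: 30.0
```

apply_moves:
  plan: [0,0,3,0,0,0,3,0,0,0,3,0,0,0,3,0,0,0,2,0,0,0,1,0,0,0,1,0,0,0,0,0,0,0,0,0]

```text
time_s: 10.05
ee_pos: [0.6108, 0.0139, 0.1145]
eef_rot: [-3.142, 0.0, -2.998]
force: [-0.8, 1.2, -2.1]
grip_width: 0.012
grip_force: 30.0
```

apply_moves:
  plan: [0,0,0.5,0,0,0,0.5,0,0,0,0.5,0,0,0,0.5,0,0,0,0,0]

```text
time_s: 10.55
ee_pos: [0.6113, 0.0141, 0.1144]
eef_rot: [-3.142, 0.002, -2.998]
force: [-5.9, 3.0, 14.2]
grip_width: 0.0116
grip_force: 30.0
```

It is seated: contact force came at the predicted height. Release, lift and look.

apply_moves:
  plan: [0,0,-1,0,0,0,-0.5,0,0,0,0,0]

```text
time_s: 10.85
ee_pos: [0.611, 0.014, 0.1144]
eef_rot: [3.142, 0.001, -2.998]
force: [-2.2, 1.7, 5.8]
grip_width: 0.0116
grip_force: 30.0
```

apply_moves:
  plan: [0,0,0,0,0,0,0,0,0,0,0,0,0,0,0,0,0,0,0,0,0,0,-5,0,0,0,-10,0,0,0,-15,0,0,0,-15,0,0,0,-15,0,0,0,-15,0,0,0,-15,0,0,0,-10,0,0,0,-5,0,0,0,0,0]
  hand: 0

```text
time_s: 12.35
ee_pos: [0.611, 0.0138, 0.2196]
eef_rot: [-3.141, 0.001, -2.998]
force: [-0.6, 0.5, -0.2]
grip_width: 0.0469
grip_force: 0.0
```

```bash
python3 - <<'E'
from h import *
c=snap('side');P=cloud(c).reshape(-1,3)
a=.143;u=P[:,0]*np.cos(a)+P[:,1]*np.sin(a);v=-P[:,0]*np.sin(a)+P[:,1]*np.cos(a);z=P[:,2]
for nm,m in(('card',(abs(u-.606)<.06)&(abs(v+.072)<.01)&(z>.055)&(z<.117)),('rail',(abs(u-.606)<.03)&(abs(v+.072)<.01)&(z>.125)&(z<.16))):
    print(nm,m.sum(),(np.percentile(u[m],[0,2,98,100])*1e3).round(1),(np.percentile(v[m],[2,50,98])*1e3).round(1),'z',z[m].max(), [np.round(q,1) for q in cv2.minAreaRect((P[m][:,:2]*1e3).astype(np.float32))])
# clip
t=snap('top');Pt=cloud(t)
for n,P in(('top',Pt),('side',cloud(c))):
    Q=P.reshape(-1,3);k=(abs(Q[:,0]-.545)<.06)&(abs(Q[:,1]+.212)<.05)&(Q[:,2]>.02)&(Q[:,2]<.04);Q=Q[k]
    J=Q[Q[:,0]>.553]; B=Q[Q[:,0]<.53]
    w,V=np.linalg.eigh(np.cov(J[:,:2].T)); print(n,'jaw',len(J),J.mean(0).round(4),'ax',np.arctan(V[1,1]/V[0,1]).round(3),'xmax',J[:,0].max().round(4))
    w=cv2.minAreaRect((Q[:,:2]*1e3).astype(np.float32));print([np.round(q,1) for q in w], 'V mid', B.mean(0).round(4))
go(.545-.031*np.cos(.24),-.2128+.031*np.sin(.24),.2,-.24+np.pi)
E
```

```text
card 379 [563.8 564.2 652.1 653.2] [-74.9 -70.6 -66.6] z 0.11679094106698396 [array([612.4,  16.6]), array([89.5, 11.2]), np.float64(6.9)]
rail 83 [578.2 586.8 628.8 634.3] [-77.9 -68.3 -63. ] z 0.14558454519154096 [array([610.2,  16.3]), array([56.1, 16.1]), np.float64(8.1)]
top jaw 39 [ 0.5708 -0.2175  0.0289] ax -0.305 xmax 0.586
[array([ 545.9, -210.8]), array([45.8, 85.8]), np.float64(75.7)] V mid [ 0.5163 -0.206   0.0285]
side jaw 39 [ 0.5724 -0.213   0.0276] ax -0.241 xmax 0.5902
[array([ 545.4, -199.9]), array([88.1, 48. ]), np.float64(1.8)] V mid [ 0.5174 -0.2041  0.0277]
t 12.45 spin 0.383 then dx 40.9 dy -235.7 dz 18.4 q6 -1.75
```

```bash
python3 -c "
from h import *
go(.5155,-.2042,.1,2.892)"
```

```text
t 12.45 spin 0.393 then dx 38.3 dy -234.8 dz 118.4 q6 -1.75
```

apply_moves:
  plan: [0,0,0,0.05,0,0,0,0.1,0,0,0,0.1,0,0,0,0.1,0,0,0,0.043,0,0,0,0]
  hand: 0.4

```text
time_s: 13.05
ee_pos: [0.6106, 0.0139, 0.2182]
eef_rot: [-3.141, -0.001, 2.891]
force: [-0.1, 0.5, -0.6]
grip_width: 0.0658
grip_force: 0.0
```

```bash
python3 -c "
from h import *
go(.5155,-.2042,.1,2.892)"
```

```text
t 13.05 spin -0.001 then dx 38.3 dy -234.8 dz 118.2 q6 -1.36
```

apply_moves:
  plan: [1,-5,0,0,2,-10,0,0,3,-20,0,0,3,-20,0,0,3,-20,0,0,3,-20,0,0,3,-20,0,0,3,-20,5,0,3,-20,10,0,3,-20,15,0,3,-20,20,0,3,-17,20,0,2,-12,20,0,2,-7,15,0,1,-4,8,0,0,0,5,0,0,0,0,0,0,0,0,0]

```text
time_s: 14.85
ee_pos: [0.5163, -0.2043, 0.1016]
eef_rot: [-3.141, 0.001, 2.892]
force: [-0.4, 0.8, -0.1]
grip_width: 0.0655
grip_force: 0.0
```

```bash
python3 - <<'E'
from h import *
go(.5155,-.2042,.005,2.892)
c=snap('side')
p=proj(c,[.53,-.205,.04])[0].astype(int);u,v=p
cv2.imwrite('pics/s3.png',cv2.resize(c['image'][v-35:v+35,u-45:u+45,::-1],None,fx=8,fy=8,interpolation=cv2.INTER_CUBIC))
print(u,v)
for g in(-.033,.033):
    o=monitor.get_obs();y=o['eef_rot'][2];P=o['ee_pos']+np.array([np.sin(y),-np.cos(y),0])*g
    print((proj(c,[P,[P[0],P[1],.0]])-[u-45,v-35])*8)
E
```

```text
t 14.85 spin 0.0 then dx 0.8 dy -0.1 dz 96.6 q6 -1.76
338 178
[[427.88571107 150.70930404]
 [414.4918455  321.57775986]]
[[367.62198935 220.97097475]
 [356.44822751 394.19809198]]
```

View pics/s3.png

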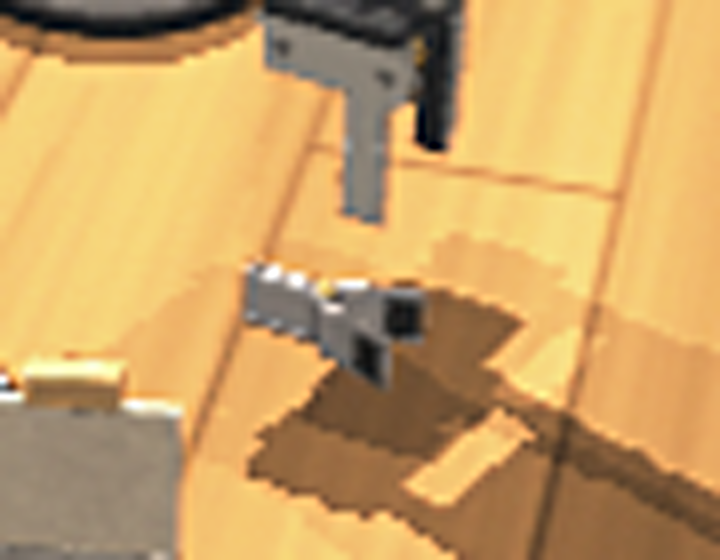

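The fingers hang over the levers, and their projected landing points (356,394) and (414,321) lie just outside them. Descend and squeeze.

apply_moves:
  plan: [0.5,0,5,0,0,0,10,0,0,0,12,0,0,0,12,0,0,0,12,0,0,0,12,0,0,0,10,0,0,0,8,0,0,0,6,0,0,0,4,0,0,0,3,0,0,0,2,0,0,0,0,0]

```text
time_s: 16.2
ee_pos: [0.5154, -0.2044, 0.0049]
eef_rot: [-3.142, 0.0, 2.892]
force: [-1.0, 0.4, -0.6]
grip_width: 0.0656
grip_force: 0.0
```

apply_moves:
  plan: [0,0,0,0,0,0,0,0,0,0,0,0,0,0,0,0,0,0,0,0,0,0,0,0,0,0,0,0,0,0,0,0,0,0,0,0,0,0,0,0]
  hand: -1
  squeeze: 20

```text
time_s: 17.2
ee_pos: [0.5155, -0.2044, 0.0051]
eef_rot: [-3.142, 0.0, 2.892]
force: [-0.3, 0.9, 5.3]
grip_width: 0.0199
grip_force: 19.3
```

apply_moves:
  plan: [0,0,-2,0,0,0,-5,0,0,0,-8,0,0,0,-10,0,0,0,-12,0,0,0,-12,0,0,0,-10,0,0,0,-6,0,0,0,-4,0,0,0,-1,0,0,0,0,0,0,0,0,0]

```text
time_s: 18.4
ee_pos: [0.5152, -0.2043, 0.0745]
eef_rot: [3.141, -0.001, 2.892]
force: [0.1, 1.2, -0.3]
grip_width: 0.0201
grip_force: 19.3
```

```bash
python3 - <<'E'
from h import *
o=monitor.get_obs();y=o['eef_rot'][2];p=o['ee_pos'];tx=-np.array([np.cos(y),np.sin(y)]);ty=np.array([-tx[1],tx[0]])
for n in('top','side'):
    c=snap(n);P=cloud(c).reshape(-1,3)
    d=(P[:,:2]-p[:2]);f=d@tx;l=d@ty;z=P[:,2]
    for lo,hi in((.01,.025),(.025,.04),(.04,.05),(.05,.06),(.06,.09)):
        m=(f>lo)&(f<hi)&(abs(l)<.03)&(z>p[2]-.012)&(z<p[2]+.035)
        if m.sum()>2: print(n,lo,m.sum(),'f',f[m].max().round(4),'l',np.percentile(l[m],[0,25,50,75,100]).round(4),'z',z[m].max().round(4),z[m].min().round(4))
    u,v=proj(c,[p[0]+.04,p[1],p[2]])[0].astype(int)
    cv2.imwrite(f'pics/{n}4.png',cv2.resize(c['image'][v-30:v+30,u-40:u+40,::-1],None,fx=5,fy=5,interpolation=cv2.INTER_CUBIC))
cv2.imwrite('pics/b4.png',np.hstack([cv2.imread('pics/top4.png'),cv2.imread('pics/side4.png')]))
E
```

```text
side 0.01 22 f 0.0237 l [-0.0033  0.0092  0.011   0.0131  0.0217] z 0.1031 0.0727
side 0.025 34 f 0.0396 l [-0.01   -0.0006  0.0091  0.0109  0.0153] z 0.1044 0.0722
side 0.04 21 f 0.0494 l [-0.0061  0.0055  0.0087  0.0109  0.0139] z 0.1047 0.0741
side 0.05 25 f 0.06 l [-0.0058  0.0054  0.0124  0.0136  0.0164] z 0.1038 0.071
side 0.06 52 f 0.0799 l [-0.0094 -0.0034  0.0153  0.018   0.024 ] z 0.1055 0.0719
```

View pics/b4.png

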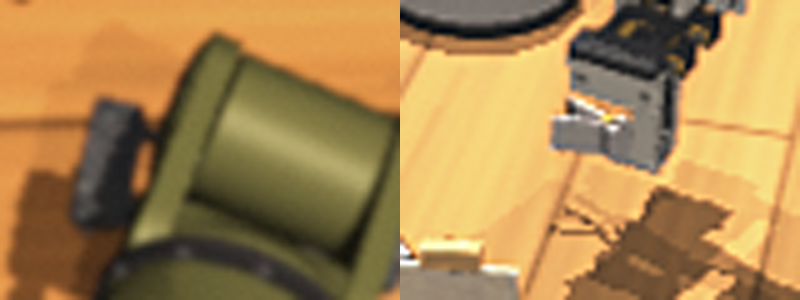

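The side view shows the clip off the table with its jaws gaping, held squarely between the fingers. Now turn it and go in front of the near edge.

apply_moves:
  plan: [0,0,0,-0.03,0,0,0,-0.06,0,0,0,-0.08,0,0,0,-0.08,0,0,0,-0.08,0,0,0,-0.043,0,0,0,-0.02,0,0,0,0]

```text
time_s: 19.3
ee_pos: [0.5154, -0.2043, 0.0749]
eef_rot: [3.142, -0.0, -2.998]
force: [-0.3, -0.2, -0.8]
grip_width: 0.0203
grip_force: 19.3
```

```bash
python3 -c "
from h import *
go(.4598,-.0076,.0755,3.285)"
```

```text
t 19.3 spin 0.0 then dx 26.9 dy 202.7 dz -0.6 q6 -2.16
```

apply_moves:
  plan: [3,4,0,0,4,8,0,0,4,12,0,0,4,15,0,0,4,15,0,0,4,15,0,0,4,15,0,0,0,15,0,0,0,15,0,0,0,15,0,0,0,15,0,0,0,15,0,0,0,15,0,0,0,12,0,0,0,8,0,0,0,5,0,0,0,3,0,0,0,1,0,0,0,0,0,0]

```text
time_s: 21.2
ee_pos: [0.4598, -0.0074, 0.0749]
eef_rot: [-3.142, -0.0, -2.999]
force: [-0.8, -0.1, -0.8]
grip_width: 0.0198
grip_force: 19.3
```

```bash
python3 - <<'E'
from h import *
go(.5093,-.0005,.0755,3.285)
o=monitor.get_obs();y=o['eef_rot'][2];p=o['ee_pos'];a=.143
R=np.array([[np.cos(a),np.sin(a)],[-np.sin(a),np.cos(a)]]);print('tcp uv',R@p[:2],p)
c=snap('side');P=cloud(c).reshape(-1,3);U=P[:,:2]@R.T-R@p[:2];f,l=U.T;z=P[:,2]
m=(f>.03)&(f<.09)&(abs(l)<.04)&(z>.068)&(z<.11)
for b in np.arange(.03,.09,.005):
    k=m&(f>=b)&(f<b+.005)
    if k.sum()>1: print(b.round(3),k.sum(),np.percentile(l[k],[5,50,95]).round(4),z[k].max().round(3),z[k].min().round(3))
k=(f>.09)&(f<.23)&(abs(l)<.02)&(z>.06)&(z<.115);print('card',k.sum(),np.percentile(f[k],[0,2,50,98]),np.percentile(l[k],[5,50,95]))
u,v=proj(c,[.55,0,.08])[0].astype(int)
cv2.imwrite('pics/s5.png',cv2.resize(c['image'][v-35:v+35,u-45:u+45,::-1],None,fx=8,fy=8,interpolation=cv2.INTER_CUBIC))
E
```

```text
t 21.2 spin -0.0 then dx -50.0 dy -0.2 dz -0.6 q6 -1.81
tcp uv [ 0.45400293 -0.07287329] [ 0.45975428 -0.00742808  0.07494352]
0.03 14 [-0.0055  0.01    0.0134] 0.105 0.074
0.035 15 [-0.0001  0.0063  0.0111] 0.102 0.075
0.04 13 [-0.0015  0.0064  0.0094] 0.104 0.078
0.045 15 [-0.      0.0085  0.0114] 0.102 0.074
0.05 14 [-0.0046  0.0091  0.0138] 0.103 0.072
0.055 18 [-0.0045  0.0129  0.0152] 0.104 0.073
0.06 15 [-0.009  -0.0011  0.0184] 0.104 0.073
0.065 19 [-0.0094  0.0159  0.021 ] 0.103 0.074
0.07 19 [-0.0082 -0.0037  0.0212] 0.105 0.074
0.075 16 [-0.0101  0.0177  0.022 ] 0.101 0.072
card 338 [0.1098808  0.11029643 0.15406638 0.19812758] [-0.00110505  0.0021551   0.00524553]
```

View pics/s5.png

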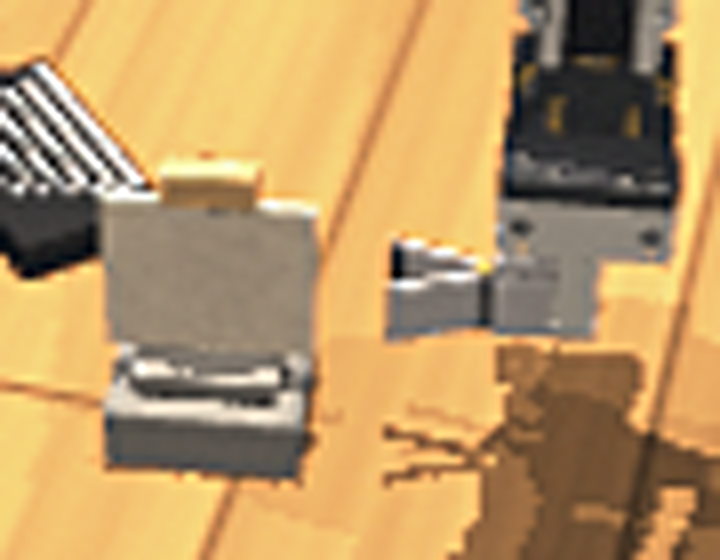

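The card is seated, with its collar on the block. The clip gapes, with its tips at crop x≈390, the pin at (485,268), and the card edge at x≈315. I'll ray-cast the tip corners and the card's top corner to centre the clip.

```bash
python3 - <<'E'
from h import *
c=load('side');p=monitor.get_obs()['ee_pos'];a=.143
R=np.array([[np.cos(a),np.sin(a)],[-np.sin(a),np.cos(a)]])
u,v=proj(c,[.55,0,.08])[0].astype(int)
def at(xy,z):
    q=plane(c,[[(x+.5)/8-.5+u-45,(y+.5)/8-.5+v-35] for x,y in xy],z)[:,:2]; return ((q-p[:2])@R.T*1e3).round(1)
print('pin, near tip top, far tip top',at([(485,268),(388,284),(398,240)],.100))
print('near tip bottom',at([(388,340)],.070))
print('card top corners',at([(318,210),(104,197)],.122))
g=cv2.cvtColor(c['image'],cv2.COLOR_RGB2GRAY)
cu=lambda x:int(x/8)+u-45
print(g[v-35+26:v-35+46,cu(392):cu(440)])
E
```

```text
pin, near tip top, far tip top [[ 40.    0.3]
 [ 79.1  15.3]
 [ 77.4 -13.5]]
near tip bottom [[78.2 16. ]]
card top corners [[ 1.101e+02 -2.200e+00]
 [ 1.988e+02 -1.000e-01]]
[[197 201 204 203 202 202]
 [200 202 202 202 203 201]
 [202 204 204 201 202 201]
 [211 178 205 202 203 201]
 [124 202 255 252 206 169]
 [ 25  95 158 150 182 247]
 [  8  69 117 110 121 139]
 [  6  72 121 115 111 105]
 [  4  63 100 102 170 204]
 [206 255 255 240 181 135]
 [122 147 159 138 122 113]
 [107 112 113 113 112 114]
 [112 115 117 114 117 114]
 [112 116 118 119 116 118]
 [109 115 115 114 110 111]
 [106 107 110 106 117 142]
 [144 145 147 191 204 201]
 [192 195 197 203 201 196]
 [191 193 198 201 197 194]
 [191 194 198 199 195 194]]
```

Clip and card are aligned to about 1 mm. Advance 43 mm so the edge lies 27 mm ahead of the pin.

apply_moves:
  plan: [-2,-0.5,0,0,-4,0,0,0,-4,0,0,0,-4,0,0,0,-4,0,0,0,-4,0,0,0,-4,0,0,0,-4,0,0,0,-4,0,0,0,-4,0,0,0,-3,0,0,0,-2,0,0,0,0,0,0,0,0,0,0,0,0,0,0,0]

```text
time_s: 22.75
ee_pos: [0.5022, -0.0016, 0.075]
eef_rot: [3.142, -0.0, -2.998]
force: [-0.3, -0.5, 0.1]
grip_width: 0.0198
grip_force: 19.3
```

```bash
python3 - <<'E'
from h import *
c=snap('side');o=monitor.get_obs();print(o['force'],o['grip_width'],o['ee_pos'])
u,v=proj(c,[.56,0,.09])[0].astype(int)
cv2.imwrite('pics/s6.png',cv2.resize(c['image'][v-25:v+25,u-32:u+32,::-1],None,fx=11,fy=11,interpolation=cv2.INTER_CUBIC))
a=.143;R=np.array([[np.cos(a),np.sin(a)],[-np.sin(a),np.cos(a)]])
print(u,v,R@o['ee_pos'][:2])
E
```

```text
[-0.1098673  -0.1970693  -1.11909819] 0.019860317444878938 [ 0.50227718 -0.0016509   0.07497408]
318 200 [ 0.49691511 -0.07321515]
```

View pics/s6.png

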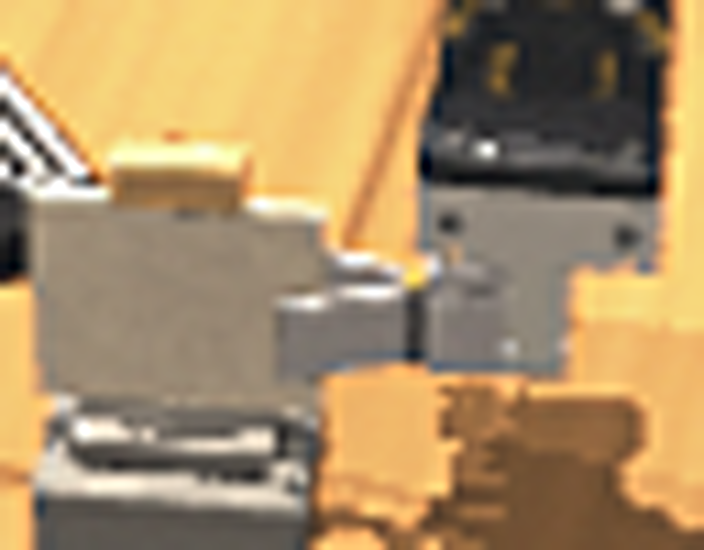

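The near jaw is in front of the card and the far jaw passes behind it, at the edge around (322,290). There is no contact force, and the card is still seated. Handing in.

```bash
python3 -c "
from station import ctrl
print(ctrl.hand_in())"
```

```text
the job is handed in; nothing more can be done
None
```

The card is plugged fully home and released, and the clip is held squeezed open around its near side edge, with no contact force measured; the job was handed in at about 23 s, and no verdict was returned.

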